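# Fill the near row of the pastry display tray

### The job

The far row of the display tray shows one pastry of each of four kinds. Fill the tray's near row, on the robot's side, from the cooling rack: straight in front of each pastry on show put another of the same kind, right side up in the middle of the empty paper square, set down and not dropped, the roll lying parallel to the roll behind it. The crescent has no place on this tray: leave it where it is on the rack, and do not shift the pastries already on show.

Things in the scene. Friction and masses are not known exactly. Their poses are not given: they have to be found in the camera images.
- roll: Fresh puff-pastry roll lying on its side: a ribbed golden cylinder 80 long, 34 in diameter (so 34 high), its underside baked flat 24 wide; own x axis along its length, z up. Origin: centre of its underside. Mass 30 to 95 g. It starts somewhere on the cooling rack.
- tartlet: Fresh round fluted tartlet with a lattice top, 58 across the flutes (56 firm body, a little narrower at the foot), 24 high; z up. Origin: centre of its underside. Mass 30 to 95 g. It starts somewhere on the cooling rack.
- square: Fresh square slice of cake, brown with a sugared top, 50 x 50, 27 high, sides parallel to its own x and y axes; z up. Origin: centre of its underside. Mass 30 to 95 g. It starts somewhere on the cooling rack.
- wreath: Fresh ring-shaped choux wreath, 60 outside diameter, 22 hole through the middle, 19 high; z up. Origin: centre of its underside. Mass 30 to 95 g. It starts somewhere on the cooling rack.
- shown_roll: Pastry on show in the far row of the tray, same as the fresh one: puff-pastry roll lying on its side: a ribbed golden cylinder 80 long, 34 in diameter (so 34 high), its underside baked flat 24 wide; own x axis along its length, z up. Origin: centre of its underside. Stands loose on the tray in any one of the four far-row places, lying along the tray's y axis.
- shown_tartlet: Pastry on show in the far row of the tray, same as the fresh one: round fluted tartlet with a lattice top, 58 across the flutes (56 firm body, a little narrower at the foot), 24 high; z up. Origin: centre of its underside. Stands loose on the tray in any one of the four far-row places.
- shown_square: Pastry on show in the far row of the tray, same as the fresh one: square slice of cake, brown with a sugared top, 50 x 50, 27 high, sides parallel to its own x and y axes; z up. Origin: centre of its underside. Stands loose on the tray in any one of the four far-row places.
- shown_wreath: Pastry on show in the far row of the tray, same as the fresh one: ring-shaped choux wreath, 60 outside diameter, 22 hole through the middle, 19 high; z up. Origin: centre of its underside. Stands loose on the tray in any one of the four far-row places.
- crescent: Crescent pastry, 51 x 70 over all, 27 high. Origin: underside, about its middle. On the cooling rack among the fresh ones. The rack: wire grid beside the tray (left or right), 200 (left-right) x 300, fixed, turned up to 10 degrees, its close wires a flat top 20 above the table; pastries on it 90 to 100 apart between centres.
- tray: Fixed aluminium tray, 250 (x) by 420 (y), floor 4 and rim 14 above the table. Origin: centre of underside, at table height; x points away from the robot within 10 degrees, y along its length, left. Eight thin white paper squares, 84 x 84, in two rows: near row (robot's side, empty) at x = -52.5, far row (a pastry on each) at x = +52.5; y = -142.5, -47.5, 47.5, 142.5. All in mm.
There are look-alikes about, which are no part of the job. What is shaped like the square but pink is not meant.

How it is judged:
At the end, for the whole second after the job is handed in: Fresh roll, tartlet, square and wreath each rest upright and released on the tray, within 15 mm each way of the middle of the near paper square before the shown one of their kind; rolls parallel within 17 degrees; crescent and shown pastries upright, within 15 mm of their start (x of roll in the frame of tray between -0.0675 and -0.0375 m and x of shown_roll in the frame of tray between 0.0305 and 0.0745 m and ((y of roll in the frame of tray between -0.1575 and -0.1275 m and y of shown_roll in the frame of tray between -0.1645 and -0.1205 m) or (y of roll in the frame of tray between -0.0625 and -0.0325 m and y of shown_roll in the frame of tray between -0.0695 and -0.0255 m) or (y of roll in the frame of tray between 0.0325 and 0.0625 m and y of shown_roll in the frame of tray between 0.0255 and 0.0695 m) or (y of roll in the frame of tray between 0.1275 and 0.1575 m and y of shown_roll in the frame of tray between 0.1205 and 0.1645 m)) and z of roll in the frame of tray between 0 and 0.008 m and angle between each of roll, shown_roll, tartlet, shown_tartlet, square, shown_square, wreath, shown_wreath, crescent's own z axis and vertical below 0.15 rad and linear speed of each of roll, tartlet, square, wreath below 0.01 m/s and angular speed of each of roll, tartlet, square, wreath below 0.1 rad/s and x of tartlet in the frame of tray between -0.0675 and -0.0375 m and x of shown_tartlet in the frame of tray between 0.0305 and 0.0745 m and ((y of tartlet in the frame of tray between -0.1575 and -0.1275 m and y of shown_tartlet in the frame of tray between -0.1645 and -0.1205 m) or (y of tartlet in the frame of tray between -0.0625 and -0.0325 m and y of shown_tartlet in the frame of tray between -0.0695 and -0.0255 m) or (y of tartlet in the frame of tray between 0.0325 and 0.0625 m and y of shown_tartlet in the frame of tray between 0.0255 and 0.0695 m) or (y of tartlet in the frame of tray between 0.1275 and 0.1575 m and y of shown_tartlet in the frame of tray between 0.1205 and 0.1645 m)) and z of tartlet in the frame of tray between 0 and 0.008 m and x of square in the frame of tray between -0.0675 and -0.0375 m and x of shown_square in the frame of tray between 0.0305 and 0.0745 m and ((y of square in the frame of tray between -0.1575 and -0.1275 m and y of shown_square in the frame of tray between -0.1645 and -0.1205 m) or (y of square in the frame of tray between -0.0625 and -0.0325 m and y of shown_square in the frame of tray between -0.0695 and -0.0255 m) or (y of square in the frame of tray between 0.0325 and 0.0625 m and y of shown_square in the frame of tray between 0.0255 and 0.0695 m) or (y of square in the frame of tray between 0.1275 and 0.1575 m and y of shown_square in the frame of tray between 0.1205 and 0.1645 m)) and z of square in the frame of tray between 0 and 0.008 m and x of wreath in the frame of tray between -0.0675 and -0.0375 m and x of shown_wreath in the frame of tray between 0.0305 and 0.0745 m and ((y of wreath in the frame of tray between -0.1575 and -0.1275 m and y of shown_wreath in the frame of tray between -0.1645 and -0.1205 m) or (y of wreath in the frame of tray between -0.0625 and -0.0325 m and y of shown_wreath in the frame of tray between -0.0695 and -0.0255 m) or (y of wreath in the frame of tray between 0.0325 and 0.0625 m and y of shown_wreath in the frame of tray between 0.0255 and 0.0695 m) or (y of wreath in the frame of tray between 0.1275 and 0.1575 m and y of shown_wreath in the frame of tray between 0.1205 and 0.1645 m)) and z of wreath in the frame of tray between 0 and 0.008 m and angle between the x axis of roll and the x axis of shown_roll, either way round below 0.3 rad and distance of crescent from where it was at the start of the episode below 0.015 m); the robot touches nothing.
It fails at once if the crescent is taken or pushed from its place on the rack (distance of crescent from where it was at the start of the episode above 0.015 m).
It fails at once if a pastry already on show in the far row is shifted (distance of any of shown_roll, shown_tartlet, shown_square, shown_wreath from where it was at the start of the episode above 0.015 m).
It fails at once if a fresh pastry is dropped (falls freely from more than about 25 mm) ((contact force between roll and the fingers below 0.02 N and linear speed of roll above 0.7 m/s) or (contact force between tartlet and the fingers below 0.02 N and linear speed of tartlet above 0.7 m/s) or (contact force between square and the fingers below 0.02 N and linear speed of square above 0.7 m/s) or (contact force between wreath and the fingers below 0.02 N and linear speed of wreath above 0.7 m/s)).
It also fails if it takes over 90 s, if anything falls off the work surface, if the arm or the gripper's body presses on something with over 40 N, if the wrist force passes 120 N, or if a joint passes its speed limit or range.

### The arm

A 6-joint arm with a two-finger parallel gripper is mounted at the origin on the work surface. World frame = base frame: x ahead of the robot, y to its left, z up, the work surface at z = 0. Lengths are in m, angles in rad, forces in N, time in s.
With the tool pointing down it reaches from about 0.425 to 0.95 m from the base axis. Payload 3.5 kg.
Tool frame: the origin (TCP) lies on the centre line of the jaws, within the pads' length; the fingertips stand 25 mm ahead of it and the grasp point (between the pads) lies 6 mm ahead of it (ctrl.finger_overhang is the distance from the TCP to the fingertips, in m); z points along the fingers, y is the line along which they close (so a half turn about z gives the same grasp; the last joint's range is limited). The gripper opens to 85 mm and grips with 20 to 120 N. Pads are 22 mm wide; open, the fingers measure 114 mm over their backs; the gripper's body (76 mm by 85 mm) begins 54 mm behind the grasp point. The pads swing forward as they close: fully open they stand 13 mm farther back than shut.
Start: joints at [-1.495, 0.286, 1.577, -0, 1.279, -0.15], TCP at [0.151, -0.658, 0.256] pointing down, gripper open.
Joint ranges: [-2.77, 2.77], [-0.9, 2.22], [0.21, 2.48], [-1.53, 4.67], [0.24, 2.81], [-2.84, 2.84]. Speed limits (rad/s): [2.79, 2.79, 3.14, 3.14, 3.14, 3.14].

### API

Orientations are given as a unit quaternion [x, y, z, w].
In Python, from plant import get_state, imaging, job, ctrl gives the robot as it stands.
- The arm moves only by the tool jog_arm, never from a script. Its argument "increments" is a list of rows, each an object of numbers: "dx", "dy", "dz": the shift along the world's x, y, z each as a share of 12 cm, from -1 to 1; "ax", "ay", "az": the turn, a rotation vector about the world's x, y, z each as a share of pi/2 rad, from -1 to 1; "gripper": the gripper command: -1 is shut, 1 is fully open, values between are in proportion. A call has 1 to 10 rows; each row is the pose to reach, as a shift and turn from the pose commanded when the call began; what a row does not reach only later rows make up. A row lasts 1/10 s, in which the tool goes at most 50 mm and 8.59 degrees, less where a joint would pass 70% of its speed; a pose out of reach is approached as far as the arm can. A call with a number of a shift or a turn outside -1 to 1 is refused whole. A call with a gripper value outside its range is refused whole. The fingers move at their own pace and stop on an object; "force" is the grip in N (left out, the last holds). Time passes only in rows, so rows that repeat a pose let the fingers close. It gives the time, the measured TCP pose, the force, the opening and the grip force at its end, in the units of the state.
- get_state(): the state, without advancing time (a new reading comes with each control period).
- imaging.read_camera(name): name is "scene" or "top"; returns a dict with "frame" (420x560x3 uint8, blue, green, red), "depth" (420x560 float32, m along the optical axis (not along the pixel's ray), 0 where there is no reading), "camera_matrix" (3x3 intrinsics, pixels), "extrinsics" (4x4, takes a point from camera to world coordinates). Camera axes: x right, y up, looking along -z (the intrinsics and any distortion apply to the point x, -y, -z); pixel columns grow to the right and rows downward; lengths in m; the calibration is good to about 2 mm. A picture is of the moment at which its call begins.
- job.sign_off(): hands the job in; it is judged then, once.
The state is a dict: "time": time; "qpos": joint angles; "dq": joint speeds; "joint_efforts": joint torques, N m; "eef_pos": TCP position; "tcp_rot": TCP orientation; "contact_force": force on the tool from outside, world axes, zero at the start; "wrist_torque": the same for the moment, N m; "opening": opening from 0.0 (shut) to 1.0 (fully open); "finger_force": force on a finger pad.
Only numpy, scipy, OpenCV 4.12 (cv2) and the standard library are available. Lean on these libraries where they do the work, as an engineer would, in place of code of your own. Each camera call takes 0.05 s, during which the arm holds its last target. There are 200 camera calls.

## Working session

There is one attempt and no reset: what is moved stays moved. The work goes in short steps, Python scripts to look and compute and a tool call to move; the robot and the scene stay as the last step left them, time stands still between calls to the robot, and variables do not carry over. Pictures are saved under pics/ and viewed, at most 14 in all, crops included, and the job is handed in when it is done.

Besides the shell and the picture viewer there is one more tool, called after "Call:" as name(argument=value, ...), one argument or row to a line, values as JSON. jog_arm: Moves the arm, as the interface text tells. Shift numbers are shares of 12 cm and turn numbers shares of pi/2 rad, none past 1 either way. Its arguments: {"type":"object","properties":{"increments":{"type":"array"},"force":{"type":"number"}},"required":["increments"]}

```bash
mkdir -p pics
cat > h.py <<'E'
import numpy as np, cv2
from plant import get_state, imaging, job, ctrl
def cam(n):
    r=imaging.read_camera(n); d=r["depth"]; K=np.array(r["camera_matrix"]); E=np.array(r["extrinsics"])
    v,u=np.mgrid[:d.shape[0],:d.shape[1]]
    P=np.stack([(u-K[0,2])/K[0,0]*d,-(v-K[1,2])/K[1,1]*d,-d,np.ones_like(d)],-1)@E.T
    return r["frame"],d,P[...,:3],r
E
python3 - <<'E'
from h import *
s=get_state();print({k:np.round(v,3).tolist() for k,v in s.items()})
for n in("top","scene"):
    f,d,P,r=cam(n);cv2.imwrite(f"pics/{n}0.png",f);print(n,[k for k in r],np.round(r["extrinsics"],3).tolist())
    np.savez(f"{n}0.npz",f=f,d=d,P=P)
E
```

```text
{'time': 0.0, 'qpos': [-1.495, 0.287, 1.578, 0.0, 1.279, -0.15], 'dq': [-0.001, 0.001, -0.002, 0.0, -0.001, -0.0], 'joint_efforts': [0.001, -40.598, -29.263, -0.0, 0.006, 0.0], 'eef_pos': [0.151, -0.657, 0.255], 'tcp_rot': [0.994, 0.113, 0.0, -0.001], 'contact_force': [-0.418, -0.739, 0.714], 'wrist_torque': [-0.002, 0.104, 0.008], 'finger_force': 0.0, 'opening': 1.002}
top ['frame', 'depth', 'camera_matrix', 'extrinsics'] [[-0.02, 0.998, -0.062, 0.433], [-1.0, -0.021, -0.01, 0.012], [-0.012, 0.061, 0.998, 1.349], [0.0, 0.0, 0.0, 1.0]]
scene ['frame', 'depth', 'camera_matrix', 'extrinsics'] [[0.819, -0.397, 0.415, 0.992], [0.574, 0.584, -0.574, -0.616], [-0.015, 0.708, 0.706, 0.826], [0.0, 0.0, 0.0, 1.0]]
```

View pics/top0.png

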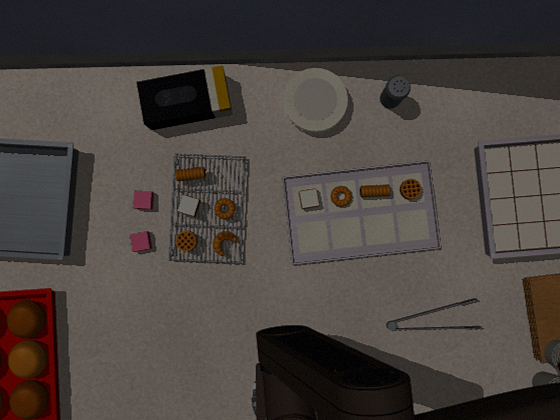

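View pics/scene0.png

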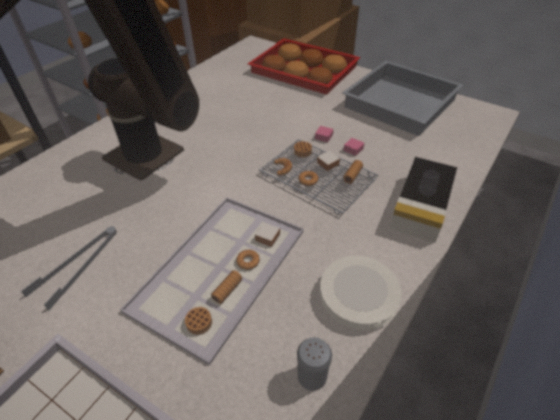

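The top view shows the rack with the roll at (190,174), square (188,206), wreath (225,209), tartlet (186,241) and crescent (226,243). The tray's far row, left to right, is square (309,199), wreath (341,196), roll (375,191) and tartlet (411,188), with empty papers below.

```bash
cat > seg.py <<'E'
from h import *
def comps(P,m,minpx=60):
    n,l,st,c=cv2.connectedComponentsWithStats(m.astype(np.uint8),connectivity=4)
    for i in range(1,n):
        if st[i,4]<minpx: continue
        q=P[l==i]; (cx,cy),(w,h),a=cv2.minAreaRect((q[:,:2]*1000).astype(np.float32))
        yield c[i],st[i,4],q,(cx,cy,w,h,a)
E
python3 - <<'E'
from seg import *
for n in("top","scene"):
    D=np.load(n+"0.npz");P=D["P"];z=P[...,2]
    f=D["f"]
    print(n,'table z',np.median(z[330:360,200:240]) if n=="top" else np.median(z[60:,:][(D["d"][60:]>0)&(abs(z[60:])<.02)]))
    roi=(P[...,0]>.42)&(P[...,0]<.9)&(P[...,1]>-.35)&(P[...,1]<.5)&(D["d"]>0)
    for c,a,q,r in comps(P,roi&(z>.0275 if n=="scene" else roi&(z>.027))&(z<.09),40):
        if a<3000: print(np.round(c),a,'mean',np.round(q.mean(0)*1000),'rect',np.round(r),'z95',round(np.percentile(q[:,2],95)*1000))
D=np.load("top0.npz");P=D["P"];f=D["f"];z=P[...,2]
# papers: bright low-saturation cells
hsv=cv2.cvtColor(f,cv2.COLOR_BGR2HSV)
for u,v in[(313,237),(346,231),(379,227),(413,222)]: print(f[v,u],np.round(P[v,u]*1000))
print('between',f[240,330-1],f[215,340],f[270,350])
g=f.astype(int)
m=np.zeros(z.shape,bool);m[160:270,280:445]=1
# aluminium tray outline: purple-ish; b-r larger
for u,v in [(288,200),(330,238),(350,258)]: print(u,v,f[v,u],P[v,u])
E
python3 - <<'E'
import cv2
f=cv2.imread('pics/top0.png')
cv2.imwrite('pics/crop.png',cv2.convertScaleAbs(cv2.resize(f[145:275,165:450],None,fx=2.8,fy=2.8,interpolation=cv2.INTER_CUBIC),alpha=1.6))
E
```

```text
top table z 0.00019627772843178182
[315. 101.] 2995 mean [825. -89.  40.] rect [821. -89. 158. 178.   0.] z95 44
[389.  99.] 155 mean [ 821. -292.   56.] rect [ 825. -295.   59.   25.   54.] z95 83
[190. 173.] 353 mean [627. 263.  50.] rect [629. 265.  35.  83.   3.] z95 57
[407. 187.] 59 mean [ 579. -338.   29.] rect [ 580. -337.   25.   42.   90.] z95 33
[375. 190.] 309 mean [ 571. -249.   35.] rect [ 571. -250.   82.   31.   88.] z95 41
[309. 198.] 295 mean [554. -65.  32.] rect [554. -65.  50.  50.   9.] z95 36
[189. 205.] 346 mean [540. 269.  46.] rect [540. 271.  51.  50.  72.] z95 52
[225. 208.] 306 mean [530. 170.  38.] rect [531. 171.  56.  56.  89.] z95 43
[186. 240.] 325 mean [444. 278.  43.] rect [446. 278.  56.  50.  89.] z95 48
[224. 238.] 233 mean [446. 175.  41.] rect [446. 175.  39.  69.  21.] z95 48
scene table z 0.0008722543478916212
[353. 142.] 53 mean [560. 404.  29.] rect [562. 407.  34.  45.  54.] z95 31
[303. 148.] 211 mean [448. 275.  41.] rect [447. 280.  58.  52.  81.] z95 46
[328. 159.] 268 mean [545. 266.  43.] rect [542. 272.  55.  53.  70.] z95 49
[285.
[... 201 characters left out ...]
.  58.  56.  80.] z95 41
[267. 231.] 287 mean [557. -65.  31.] rect [556. -64.  50.  52.   8.] z95 33
[226. 284.] 393 mean [ 577. -251.   35.] rect [ 574. -249.   83.   31.   89.] z95 39
[206. 314.] 55 mean [ 587. -335.   29.] rect [ 587. -335.   20.   29.   43.] z95 30
[312. 376.] 361 mean [ 853. -327.   57.] rect [ 853. -322.   59.   25.   32.] z95 82
[ 90 102 108] [445. -74.   9.]
[ 98 109 110] [ 460. -169.    2.]
[ 94 105 107] [ 470. -262.    2.]
[ 94 103 109] [ 482. -357.    8.]
between [96 90 96] [93 89 95] [76 82 88]
288 200 [81 77 82] [ 0.55140123 -0.0059053   0.00798687]
330 238 [95 88 95] [ 0.44124551 -0.12258319  0.0030494 ]
350 258 [38 38 40] [ 0.38348591 -0.17822528 -0.00232972]
```

View pics/crop.png

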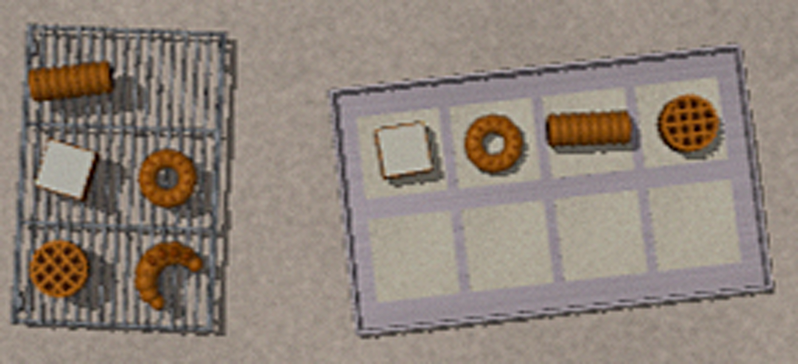

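The crop shows the rack pastries and the empty near papers clearly. Next I fit the tray frame from the paper squares.

Run:
```python
from seg import *
from scipy.ndimage import median_filter
from scipy.spatial.transform import Rotation as R
D0=[]
for n in("top","scene"):
    D=np.load(n+"0.npz");P=D["P"];f=cv2.GaussianBlur(D["f"],(3,3),0).astype(int)
    x,y,z=[P[...,i] for i in range(3)]
    tr=(D["d"]>0)&(x>.36)&(x<.68)&(y>-.47)&(y<.03)
    # purple tray metal: fit outline with minAreaRect on (b-g>2) 
    b,g,r=[f[...,i] for i in range(3)]
    m=tr&(b-g>1)
    m=cv2.morphologyEx(m.astype(np.uint8),cv2.MORPH_OPEN,np.ones((2,2)))
    nn,l,st,c=cv2.connectedComponentsWithStats(m); i=1+np.argmax(st[1:,4])
    q=P[l==i];print(n,'purple',st[i,4],np.round(cv2.minAreaRect((q[:,:2]*1000).astype(np.float32)),0) if 0 else cv2.minAreaRect((q[:,:2]*1000).astype(np.float32)))
    pm=tr&(g-b>4)&(z<.016)
    for c,a,q,rr in comps(P,pm,300):
        print(' paper',np.round(c),a,np.round(q.mean(0)*1000),np.round(rr,1))
```

```text
top purple 5160 ((509.0444641113281, -204.68675231933594), (249.8821258544922, 445.2443542480469), 5.143488883972168)
 paper [370. 205.] 6063 [ 534. -239.    1.] [ 520. -220.  500.  320.   90.]
 paper [405. 188.] 503 [ 578. -340.    5.] [ 577.6 -347.    83.2   84.4    5.6]
 paper [341. 196.] 514 [ 561. -158.    6.] [ 560.7 -158.1   83.3   83.6    5.3]
 paper [307. 200.] 504 [550. -61.   5.] [552.4 -63.3  83.2  83.    5.3]
 paper [413. 225.] 858 [ 473. -356.    5.] [ 473.5 -356.3   83.    83.9    4.9]
 paper [379. 229.] 861 [ 465. -262.    5.] [ 464.8 -262.1   83.1   84.     4.7]
 paper [346. 232.] 854 [ 456. -167.    5.] [ 456.2 -167.3   82.7   83.     4.7]
 paper [312. 236.] 849 [448. -73.   5.] [447.4 -72.8  83.3  82.8   4.7]
scene purple 4424 ((608.6607666015625, -365.72442626953125), (396.90460205078125, 826.1658325195312), 31.167266845703125)
 paper [204. 310.] 7152 [ 560. -305.    0.] [ 520.  -220.   499.9  320.    90. ]
 paper [234. 223.] 668 [450. -74.   5.] [449.6 -72.5  84.5  86.2   3.5]
 paper [267. 241.] 390 [563. -76.   6.] [553.9 -63.9  84.1  82.4   5.1]
 paper [213. 247.] 789 [ 459. -169.    5.] [ 457.4 -167.3   84.7   84.3    6.2]
 paper [248. 266.] 498 [ 570. -166.    6.] [ 562.4 -158.4   85.    85.8    6.1]
 paper [190. 273.] 932 [ 467. -263.    5.] [ 466.6 -261.3   84.7   84.6    5.1]
 paper [226. 293.] 636 [ 576. -256.    5.] [ 570.8 -251.9   84.    82.6    5.5]
 paper [164. 303.] 1118 [ 476. -358.    5.] [ 475.4 -356.4   85.1   83.7    6. ]
 paper [203. 326.] 717 [ 590. -351.    5.] [ 579.4 -346.3   85.9   83.5    4.6]
```

Run:
```python
from plant import ctrl
for k in dir(ctrl):
    if not k.startswith('_'): print(k,getattr(ctrl,k))
```

```text
Unreachable <class 'plant.Unreachable'>
finger_overhang 0.025
```

Call:
jog_arm(
  increments=[
    {"dx": 1,"dy": 1,"dz": -0.1,"az": 0.4,"gripper": 0.2},
    {"dx": 1,"dy": 1,"dz": -0.1,"az": 0.4},
    {"dx": 1,"dy": 1,"dz": -0.1,"az": 0.4},
    {"dx": 1,"dy": 1,"dz": -0.1,"az": 0.4},
    {"dx": 1,"dy": 1,"dz": -0.1,"az": 0.4},
  ],
  force=30,
)

```text
$.increments[0]: bad value
```

Call:
jog_arm(
  increments=[
    {"dx": 1,"dy": 1,"dz": -0.1,"ax": 0,"ay": 0,"az": 0.4,"gripper": 0.2},
    {"dx": 1,"dy": 1,"dz": -0.1,"ax": 0,"ay": 0,"az": 0.4,"gripper": 0.2},
    {"dx": 1,"dy": 1,"dz": -0.1,"ax": 0,"ay": 0,"az": 0.4,"gripper": 0.2},
    {"dx": 1,"dy": 1,"dz": -0.1,"ax": 0,"ay": 0,"az": 0.4,"gripper": 0.2},
    {"dx": 1,"dy": 1,"dz": -0.1,"ax": 0,"ay": 0,"az": 0.4,"gripper": 0.2},
  ],
  force=30,
)

```text
time: 0.6
eef_pos: [0.2731, -0.5353, 0.2434]
tcp_rot: [0.909, 0.417, 0.0, -0.001]
contact_force: [-0.3, 0.5, -0.4]
opening: 0.599
finger_force: 0.0
```

Call:
jog_arm(
  increments=[
    {"dx": 1,"dy": 1,"dz": 0,"ax": 0,"ay": 0,"az": 0.3,"gripper": 0.2},
    {"dx": 1,"dy": 1,"dz": 0,"ax": 0,"ay": 0,"az": 0.3,"gripper": 0.2},
    {"dx": 1,"dy": 1,"dz": 0,"ax": 0,"ay": 0,"az": 0.3,"gripper": 0.2},
    {"dx": 1,"dy": 1,"dz": 0,"ax": 0,"ay": 0,"az": 0.3,"gripper": 0.2},
  ],
)

```text
time: 1.0
eef_pos: [0.3927, -0.416, 0.2442]
tcp_rot: [0.787, 0.616, 0.0, -0.0]
contact_force: [0.2, -0.6, -0.5]
opening: 0.601
finger_force: 0.0
```

Call:
jog_arm(
  increments=[
    {"dx": 1,"dy": 1,"dz": 0,"ax": 0,"ay": 0,"az": 0.2,"gripper": 0.2},
    {"dx": 1,"dy": 1,"dz": 0,"ax": 0,"ay": 0,"az": 0.2,"gripper": 0.2},
    {"dx": 1,"dy": 1,"dz": 0,"ax": 0,"ay": 0,"az": 0.2,"gripper": 0.2},
    {"dx": 1,"dy": 1,"dz": 0,"ax": 0,"ay": 0,"az": 0.2,"gripper": 0.2},
  ],
)

```text
time: 1.4
eef_pos: [0.513, -0.2961, 0.2442]
tcp_rot: [0.682, 0.731, 0.0, 0.0]
contact_force: [-0.3, -0.4, -0.2]
opening: 0.604
finger_force: 0.0
```

Call:
jog_arm(
  increments=[
    {"dx": 1,"dy": 1,"dz": -0.2,"ax": 0,"ay": 0,"az": 0,"gripper": 0.2},
    {"dx": 1,"dy": 1,"dz": -0.2,"ax": 0,"ay": 0,"az": 0,"gripper": 0.2},
    {"dx": 1,"dy": 1,"dz": -0.2,"ax": 0,"ay": 0,"az": 0,"gripper": 0.2},
    {"dx": 1,"dy": 1,"dz": -0.2,"ax": 0,"ay": 0,"az": 0,"gripper": 0.2},
  ],
)

```text
time: 1.8
eef_pos: [0.633, -0.176, 0.219]
tcp_rot: [0.682, 0.731, 0.0, -0.001]
contact_force: [-0.2, 0.1, -0.2]
opening: 0.598
finger_force: 0.0
```

Call:
jog_arm(
  increments=[
    {"dx": 0,"dy": 1,"dz": -0.2,"ax": 0,"ay": 0,"az": 0,"gripper": 0.2},
    {"dx": 0,"dy": 1,"dz": -0.2,"ax": 0,"ay": 0,"az": 0,"gripper": 0.2},
    {"dx": 0,"dy": 1,"dz": -0.2,"ax": 0,"ay": 0,"az": 0,"gripper": 0.2},
  ],
)

```text
time: 2.1
eef_pos: [0.6306, -0.0555, 0.1945]
tcp_rot: [0.683, 0.731, -0.0, -0.001]
contact_force: [0.2, -0.7, -0.5]
opening: 0.599
finger_force: 0.0
```

Call:
jog_arm(
  increments=[
    {"dx": 0,"dy": 1,"dz": -0.2,"ax": 0,"ay": 0,"az": 0,"gripper": 0.2},
    {"dx": 0,"dy": 1,"dz": -0.2,"ax": 0,"ay": 0,"az": 0,"gripper": 0.2},
    {"dx": 0,"dy": 1,"dz": -0.2,"ax": 0,"ay": 0,"az": 0,"gripper": 0.2},
  ],
)

```text
time: 2.4
eef_pos: [0.6306, 0.0645, 0.1708]
tcp_rot: [0.682, 0.731, -0.0, -0.001]
contact_force: [1.2, 0.4, 0.1]
opening: 0.599
finger_force: 0.0
```

Call:
jog_arm(
  increments=[
    {"dx": 0,"dy": 1,"dz": 0,"ax": 0,"ay": 0,"az": 0,"gripper": 0.2},
    {"dx": 0,"dy": 1,"dz": 0,"ax": 0,"ay": 0,"az": 0,"gripper": 0.2},
    {"dx": 0,"dy": 1,"dz": 0,"ax": 0,"ay": 0,"az": 0,"gripper": 0.2},
  ],
)

```text
time: 2.7
eef_pos: [0.6313, 0.1848, 0.172]
tcp_rot: [0.682, 0.731, 0.0, -0.0]
contact_force: [0.4, 1.1, 0.8]
opening: 0.603
finger_force: 0.0
```

Call:
jog_arm(
  increments=[
    {"dx": -0.013,"dy": 0.66,"dz": -0.6,"ax": 0,"ay": 0,"az": 0,"gripper": 0.2},
    {"dx": -0.013,"dy": 0.66,"dz": -0.6,"ax": 0,"ay": 0,"az": 0,"gripper": 0.2},
    {"dx": -0.013,"dy": 0.66,"dz": -0.6,"ax": 0,"ay": 0,"az": 0,"gripper": 0.2},
    {"dx": -0.013,"dy": 0.66,"dz": -0.6,"ax": 0,"ay": 0,"az": 0,"gripper": 0.2},
  ],
)

```text
time: 3.1
eef_pos: [0.6288, 0.2611, 0.0979]
tcp_rot: [0.682, 0.731, -0.002, -0.001]
contact_force: [0.2, -0.6, 0.3]
opening: 0.599
finger_force: 0.0
```

Run:
```python
from seg import *
f,d,P,r=cam("scene")
cv2.imwrite("pics/s1.png",cv2.convertScaleAbs(cv2.resize(f[60:220,230:430],None,fx=3.7,fy=3.7,interpolation=cv2.INTER_CUBIC),alpha=1.7))
np.savez("s1.npz",P=P,f=f)
s=get_state();p=s["eef_pos"];print(p)
m=(abs(P[...,0]-p[0])<.07)&(abs(P[...,1]-p[1])<.03)&(d>0)
m&=(P[...,2]>.062)
q=P[m];v,u=np.nonzero(m)
for s_ in(1,-1):
    k=(q[:,0]-p[0])*s_>.015
    if k.sum(): i=np.argsort(q[k][:,2])[:6]; print(s_,np.round(q[k][i]*1000),u[k][i],v[k][i])
```

```text
[0.6301279  0.26043428 0.09989763]
1 [[662. 263.  77.]
 [660. 253.  83.]
 [664. 250.  83.]
 [663. 252.  85.]
 [668. 260.  85.]
 [666. 258.  86.]] [364 362 363 363 366 365] [165 165 166 165 164 164]
-1 [[605. 260.  79.]
 [605. 253.  80.]
 [603. 252.  80.]
 [606. 264.  81.]
 [602. 247.  82.]
 [601. 249.  84.]] [346 345 344 347 343 343] [158 159 159 157 159 158]
```

View pics/s1.png

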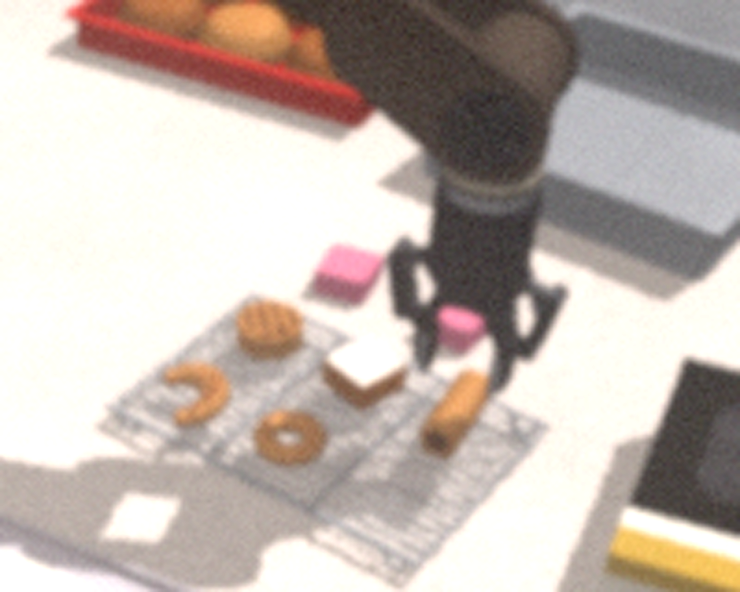

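The fingers straddle the roll; the tips are at about z 0.078, so the overhang is about 22 mm at this opening.

Call:
jog_arm(
  increments=[
    {"dx": 0,"dy": 0.03,"dz": -0.25,"ax": 0,"ay": 0,"az": 0,"gripper": 0.2},
    {"dx": 0,"dy": 0.03,"dz": -0.425,"ax": 0,"ay": 0,"az": 0,"gripper": 0.2},
    {"dx": 0,"dy": 0.03,"dz": -0.425,"ax": 0,"ay": 0,"az": 0,"gripper": 0.2},
    {"dx": 0,"dy": 0.03,"dz": -0.425,"ax": 0,"ay": 0,"az": 0,"gripper": -1},
    {"dx": 0,"dy": 0.03,"dz": -0.425,"ax": 0,"ay": 0,"az": 0,"gripper": -1},
    {"dx": 0,"dy": 0.03,"dz": -0.425,"ax": 0,"ay": 0,"az": 0,"gripper": -1},
    {"dx": 0,"dy": 0.03,"dz": -0.425,"ax": 0,"ay": 0,"az": 0,"gripper": -1},
    {"dx": 0,"dy": 0.03,"dz": -0.425,"ax": 0,"ay": 0,"az": 0,"gripper": -1},
  ],
  force=25,
)

```text
time: 3.95
eef_pos: [0.6311, 0.2648, 0.0516]
tcp_rot: [0.682, 0.731, 0.001, 0.001]
contact_force: [0.1, -2.3, 6.2]
opening: 0.385
finger_force: 26.6
```

Call:
jog_arm(
  increments=[
    {"dx": 0,"dy": 0,"dz": 0.2,"ax": 0,"ay": 0,"az": 0,"gripper": -1},
    {"dx": 0,"dy": 0,"dz": 0.5,"ax": 0,"ay": 0,"az": 0,"gripper": -1},
    {"dx": 0,"dy": 0,"dz": 0.9,"ax": 0,"ay": 0,"az": 0,"gripper": -1},
    {"dx": 0,"dy": 0,"dz": 0.9,"ax": 0,"ay": 0,"az": 0,"gripper": -1},
  ],
  force=30,
)

```text
time: 4.35
eef_pos: [0.6338, 0.2665, 0.1666]
tcp_rot: [0.682, 0.731, 0.007, 0.004]
contact_force: [0.4, 0.6, 0.8]
opening: 0.388
finger_force: 30.1
```

Call:
jog_arm(
  increments=[
    {"dx": -0.1,"dy": -0.3,"dz": 0,"ax": 0,"ay": 0,"az": 0,"gripper": -1},
    {"dx": -0.2,"dy": -0.65,"dz": 0,"ax": 0,"ay": 0,"az": 0,"gripper": -1},
    {"dx": -0.3,"dy": -1,"dz": 0,"ax": 0,"ay": 0,"az": 0,"gripper": -1},
  ],
)

```text
time: 4.65
eef_pos: [0.5926, 0.1444, 0.1568]
tcp_rot: [0.682, 0.732, -0.0, -0.0]
contact_force: [0.8, 0.2, -0.5]
opening: 0.387
finger_force: 30.1
```

Call:
jog_arm(
  increments=[
    {"dx": -0.1,"dy": -0.35,"dz": 0,"ax": 0,"ay": 0,"az": 0.01,"gripper": -1},
    {"dx": -0.2,"dy": -0.7,"dz": 0,"ax": 0,"ay": 0,"az": 0.01,"gripper": -1},
    {"dx": -0.3,"dy": -1,"dz": 0,"ax": 0,"ay": 0,"az": 0.01,"gripper": -1},
  ],
)

```text
time: 4.95
eef_pos: [0.5566, 0.0234, 0.1569]
tcp_rot: [0.677, 0.736, -0.0, -0.0]
contact_force: [-0.2, -0.3, -0.8]
opening: 0.385
finger_force: 30.1
```

Call:
jog_arm(
  increments=[
    {"dx": -0.1,"dy": -0.35,"dz": 0,"ax": 0,"ay": 0,"az": 0,"gripper": -1},
    {"dx": -0.2,"dy": -0.7,"dz": 0,"ax": 0,"ay": 0,"az": 0,"gripper": -1},
    {"dx": -0.3,"dy": -1,"dz": 0,"ax": 0,"ay": 0,"az": 0,"gripper": -1},
  ],
)

```text
time: 5.25
eef_pos: [0.5207, -0.0965, 0.157]
tcp_rot: [0.677, 0.736, 0.0, -0.0]
contact_force: [0.7, 0.1, -1.0]
opening: 0.38
finger_force: 30.1
```

Call:
jog_arm(
  increments=[
    {"dx": -0.1,"dy": -0.35,"dz": 0,"ax": 0,"ay": 0,"az": 0,"gripper": -1},
    {"dx": -0.2,"dy": -0.7,"dz": 0,"ax": 0,"ay": 0,"az": 0,"gripper": -1},
    {"dx": -0.3,"dy": -1,"dz": 0,"ax": 0,"ay": 0,"az": 0,"gripper": -1},
  ],
)

```text
time: 5.55
eef_pos: [0.4848, -0.2166, 0.1571]
tcp_rot: [0.677, 0.736, 0.0, 0.0]
contact_force: [0.4, -0.8, -0.2]
opening: 0.389
finger_force: 30.1
```

Call:
jog_arm(
  increments=[
    {"dx": -0.18,"dy": -0.39,"dz": 0,"ax": 0,"ay": 0,"az": 0,"gripper": -1},
    {"dx": -0.18,"dy": -0.39,"dz": 0,"ax": 0,"ay": 0,"az": 0,"gripper": -1},
    {"dx": -0.18,"dy": -0.39,"dz": 0,"ax": 0,"ay": 0,"az": 0,"gripper": -1},
  ],
)

```text
time: 5.85
eef_pos: [0.4634, -0.2625, 0.1569]
tcp_rot: [0.678, 0.735, 0.0, -0.0]
contact_force: [0.1, 1.0, -0.1]
opening: 0.382
finger_force: 30.2
```

Call:
jog_arm(
  increments=[
    {"dx": 0.02,"dy": 0.01,"dz": -0.4,"ax": 0,"ay": 0,"az": 0,"gripper": -1},
    {"dx": 0.02,"dy": 0.01,"dz": -0.75,"ax": 0,"ay": 0,"az": 0,"gripper": -1},
    {"dx": 0.02,"dy": 0.01,"dz": -0.9,"ax": 0,"ay": 0,"az": 0,"gripper": -1},
    {"dx": 0.02,"dy": 0.01,"dz": -0.97,"ax": 0,"ay": 0,"az": 0,"gripper": -1},
    {"dx": 0.02,"dy": 0.01,"dz": -0.97,"ax": 0,"ay": 0,"az": 0,"gripper": -1},
  ],
)

```text
time: 6.35
eef_pos: [0.4663, -0.2589, 0.0398]
tcp_rot: [0.676, 0.737, 0.0, -0.001]
contact_force: [-0.9, -0.1, -0.2]
opening: 0.384
finger_force: 30.2
```

Run:
```python
from seg import *
f,d,P,r=cam("scene")
cv2.imwrite("pics/s2.png",cv2.convertScaleAbs(cv2.resize(f[190:340,110:310],None,fx=3.8,fy=3.8,interpolation=cv2.INTER_CUBIC),alpha=1.7))
s=get_state();print(s["eef_pos"],s["contact_force"])
```

```text
[ 0.46706125 -0.2598936   0.04120195] [ 0.03111813  0.92864153 -0.63011689]
```

View pics/s2.png

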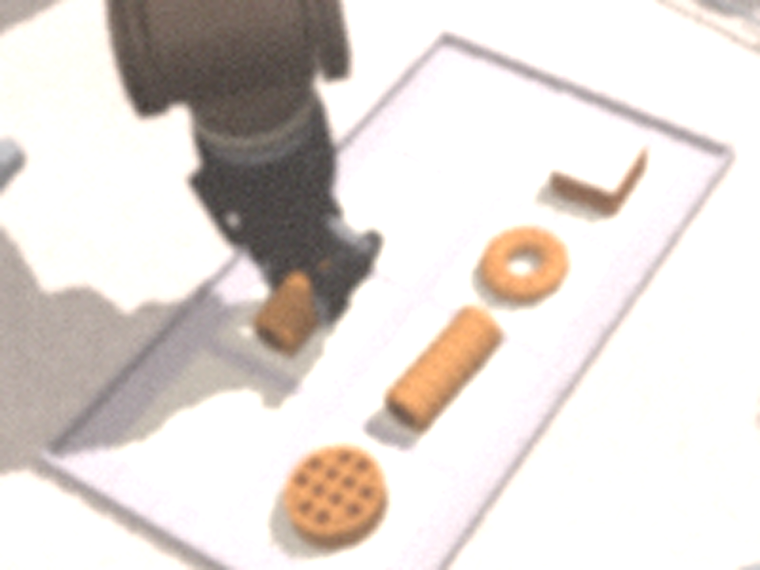

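The roll is held level just above its paper. I'll lower the last few mm, release and rise.

Call:
jog_arm(
  increments=[
    {"dx": -0.01,"dy": -0.01,"dz": -0.03,"ax": 0,"ay": 0,"az": 0,"gripper": -1},
    {"dx": -0.01,"dy": -0.01,"dz": -0.03,"ax": 0,"ay": 0,"az": 0,"gripper": -1},
    {"dx": -0.01,"dy": -0.01,"dz": -0.03,"ax": 0,"ay": 0,"az": 0,"gripper": 0.2},
    {"dx": -0.01,"dy": -0.01,"dz": -0.03,"ax": 0,"ay": 0,"az": 0,"gripper": 0.2},
    {"dx": -0.01,"dy": -0.01,"dz": -0.03,"ax": 0,"ay": 0,"az": 0,"gripper": 0.2},
    {"dx": -0.01,"dy": -0.01,"dz": -0.03,"ax": 0,"ay": 0,"az": 0,"gripper": 0.2},
  ],
)

```text
time: 7.0
eef_pos: [0.4653, -0.262, 0.0376]
tcp_rot: [0.677, 0.736, 0.0, 0.0]
contact_force: [0.4, -0.6, -0.0]
opening: 0.598
finger_force: 0.0
```

Call:
jog_arm(
  increments=[
    {"dx": 0,"dy": 0,"dz": 0.3,"ax": 0,"ay": 0,"az": 0,"gripper": 0.2},
    {"dx": 0,"dy": 0,"dz": 0.7,"ax": 0,"ay": 0,"az": 0,"gripper": 0.2},
    {"dx": 0,"dy": 0,"dz": 1,"ax": 0,"ay": 0,"az": 0,"gripper": 0.2},
    {"dx": 0,"dy": 0,"dz": 1,"ax": 0,"ay": 0,"az": 0,"gripper": 0.2},
  ],
)

```text
time: 7.4
eef_pos: [0.4683, -0.2644, 0.1642]
tcp_rot: [0.677, 0.736, 0.0, 0.006]
contact_force: [0.2, -0.1, 0.9]
opening: 0.599
finger_force: 0.0
```

Call:
jog_arm(
  increments=[
    {"dx": 0.05,"dy": 0.35,"dz": 0,"ax": 0,"ay": 0,"az": 0,"gripper": 0.55},
    {"dx": 0.08,"dy": 0.7,"dz": 0,"ax": 0,"ay": 0,"az": 0,"gripper": 0.55},
    {"dx": 0.13,"dy": 1,"dz": 0,"ax": 0,"ay": 0,"az": 0,"gripper": 0.55},
  ],
)

```text
time: 7.7
eef_pos: [0.48, -0.1402, 0.1564]
tcp_rot: [0.677, 0.736, -0.0, -0.001]
contact_force: [0.3, -0.1, -0.3]
opening: 0.774
finger_force: 0.0
```

Call:
jog_arm(
  increments=[
    {"dx": 0.05,"dy": 0.35,"dz": 0,"ax": 0,"ay": 0,"az": -0.09,"gripper": 0.55},
    {"dx": 0.08,"dy": 0.7,"dz": 0,"ax": 0,"ay": 0,"az": -0.18,"gripper": 0.55},
    {"dx": 0.13,"dy": 1,"dz": 0,"ax": 0,"ay": 0,"az": -0.267,"gripper": 0.55},
  ],
)

```text
time: 8.0
eef_pos: [0.4956, -0.0201, 0.1564]
tcp_rot: [0.817, 0.577, -0.0, -0.001]
contact_force: [0.7, 0.2, 0.2]
opening: 0.776
finger_force: 0.0
```

Call:
jog_arm(
  increments=[
    {"dx": 0.05,"dy": 0.35,"dz": 0,"ax": 0,"ay": 0,"az": 0,"gripper": 0.55},
    {"dx": 0.08,"dy": 0.7,"dz": 0,"ax": 0,"ay": 0,"az": 0,"gripper": 0.55},
    {"dx": 0.13,"dy": 1,"dz": 0,"ax": 0,"ay": 0,"az": 0,"gripper": 0.55},
  ],
)

```text
time: 8.3
eef_pos: [0.5111, 0.1, 0.1563]
tcp_rot: [0.815, 0.58, -0.001, -0.001]
contact_force: [1.0, -0.5, 0.1]
opening: 0.772
finger_force: 0.0
```

Call:
jog_arm(
  increments=[
    {"dx": 0.05,"dy": 0.35,"dz": 0,"ax": 0,"ay": 0,"az": 0,"gripper": 0.55},
    {"dx": 0.08,"dy": 0.7,"dz": 0,"ax": 0,"ay": 0,"az": 0,"gripper": 0.55},
    {"dx": 0.13,"dy": 1,"dz": 0,"ax": 0,"ay": 0,"az": 0,"gripper": 0.55},
  ],
)

```text
time: 8.6
eef_pos: [0.5268, 0.22, 0.1563]
tcp_rot: [0.815, 0.58, -0.001, -0.0]
contact_force: [0.3, -0.8, 0.4]
opening: 0.776
finger_force: 0.0
```

Call:
jog_arm(
  increments=[
    {"dx": 0.11,"dy": 0.446,"dz": -0.1,"ax": 0,"ay": 0,"az": 0,"gripper": 0.55},
    {"dx": 0.11,"dy": 0.446,"dz": -0.4,"ax": 0,"ay": 0,"az": 0,"gripper": 0.55},
    {"dx": 0.11,"dy": 0.446,"dz": -0.4,"ax": 0,"ay": 0,"az": 0,"gripper": 0.55},
    {"dx": 0.11,"dy": 0.446,"dz": -0.4,"ax": 0,"ay": 0,"az": 0,"gripper": 0.55},
  ],
)

```text
time: 9.0
eef_pos: [0.5394, 0.271, 0.1076]
tcp_rot: [0.815, 0.58, -0.002, -0.001]
contact_force: [0.2, -1.4, 0.3]
opening: 0.775
finger_force: 0.0
```

Run:
```python
from seg import *
f,d,P,r=cam("scene")
cv2.imwrite("pics/s3.png",cv2.convertScaleAbs(cv2.resize(f[70:220,220:420],None,fx=3.8,fy=3.8,interpolation=cv2.INTER_CUBIC),alpha=1.7))
s=get_state();print(s["eef_pos"],s["tcp_rot"],s["opening"])
```

```text
[0.54057998 0.27091412 0.10923879] [ 8.15102682e-01  5.79316281e-01 -5.06401140e-04 -8.70649909e-05] 0.7763177104486212
```

View pics/s3.png

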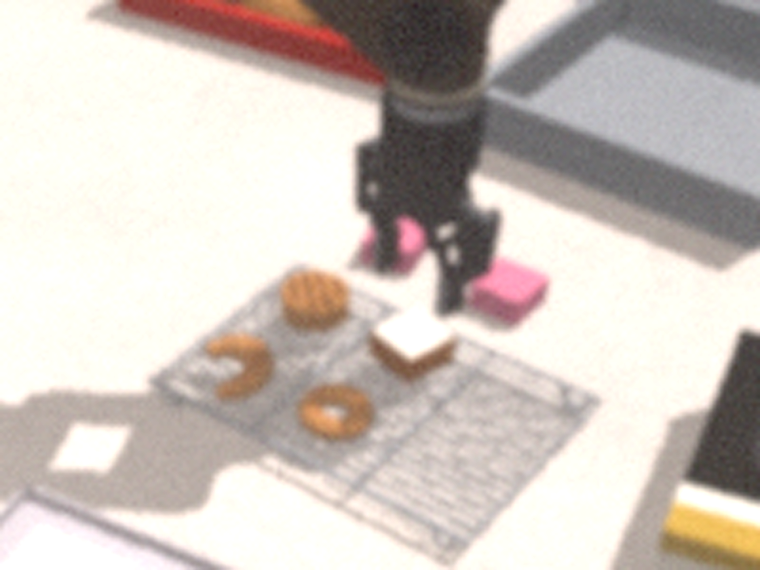

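The gripper sits over the square, aligned with its sides. Lower, grip, lift.

Call:
jog_arm(
  increments=[
    {"dx": 0.003,"dy": 0.005,"dz": -0.3,"ax": 0,"ay": 0,"az": 0,"gripper": 0.55},
    {"dx": 0.003,"dy": 0.005,"dz": -0.46,"ax": 0,"ay": 0,"az": 0,"gripper": 0.55},
    {"dx": 0.003,"dy": 0.005,"dz": -0.46,"ax": 0,"ay": 0,"az": 0,"gripper": 0.55},
    {"dx": 0.003,"dy": 0.005,"dz": -0.46,"ax": 0,"ay": 0,"az": 0,"gripper": -1},
    {"dx": 0.003,"dy": 0.005,"dz": -0.46,"ax": 0,"ay": 0,"az": 0,"gripper": -1},
    {"dx": 0.003,"dy": 0.005,"dz": -0.46,"ax": 0,"ay": 0,"az": 0,"gripper": -1},
    {"dx": 0.003,"dy": 0.005,"dz": -0.46,"ax": 0,"ay": 0,"az": 0,"gripper": -1},
  ],
)

```text
time: 9.75
eef_pos: [0.5427, 0.2723, 0.0564]
tcp_rot: [0.815, 0.58, 0.002, 0.001]
contact_force: [-0.4, -1.8, 5.3]
opening: 0.575
finger_force: 33.0
```

Call:
jog_arm(
  increments=[
    {"dx": 0,"dy": 0,"dz": 0.2,"ax": 0,"ay": 0,"az": 0,"gripper": -1},
    {"dx": 0,"dy": 0,"dz": 0.5,"ax": 0,"ay": 0,"az": 0,"gripper": -1},
    {"dx": 0,"dy": 0,"dz": 0.85,"ax": 0,"ay": 0,"az": 0,"gripper": -1},
    {"dx": 0,"dy": 0,"dz": 0.85,"ax": 0,"ay": 0,"az": 0,"gripper": -1},
  ],
)

```text
time: 10.15
eef_pos: [0.5451, 0.2736, 0.1639]
tcp_rot: [0.815, 0.58, 0.007, 0.002]
contact_force: [0.7, -0.4, 0.7]
opening: 0.579
finger_force: 32.4
```

Call:
jog_arm(
  increments=[
    {"dx": -0.08,"dy": -0.3,"dz": 0,"ax": 0,"ay": 0,"az": 0,"gripper": -1},
    {"dx": -0.18,"dy": -0.65,"dz": 0,"ax": 0,"ay": 0,"az": 0,"gripper": -1},
    {"dx": -0.27,"dy": -1,"dz": 0,"ax": 0,"ay": 0,"az": 0,"gripper": -1},
  ],
)

```text
time: 10.45
eef_pos: [0.5076, 0.1513, 0.1554]
tcp_rot: [0.814, 0.58, -0.0, -0.0]
contact_force: [1.1, -0.4, -1.0]
opening: 0.577
finger_force: 32.3
```

Call:
jog_arm(
  increments=[
    {"dx": -0.1,"dy": -0.35,"dz": 0,"ax": 0,"ay": 0,"az": 0.09,"gripper": -1},
    {"dx": -0.18,"dy": -0.7,"dz": 0,"ax": 0,"ay": 0,"az": 0.18,"gripper": -1},
    {"dx": -0.27,"dy": -1,"dz": 0,"ax": 0,"ay": 0,"az": 0.267,"gripper": -1},
  ],
)

```text
time: 10.75
eef_pos: [0.4756, 0.0314, 0.1556]
tcp_rot: [0.675, 0.737, -0.0, -0.0]
contact_force: [0.1, -0.4, -0.1]
opening: 0.573
finger_force: 32.3
```

Call:
jog_arm(
  increments=[
    {"dx": -0.1,"dy": -0.35,"dz": 0,"ax": 0,"ay": 0,"az": 0,"gripper": -1},
    {"dx": -0.18,"dy": -0.7,"dz": 0,"ax": 0,"ay": 0,"az": 0,"gripper": -1},
    {"dx": -0.23,"dy": -0.87,"dz": 0,"ax": 0,"ay": 0,"az": 0,"gripper": -1},
    {"dx": -0.23,"dy": -0.87,"dz": 0,"ax": 0,"ay": 0,"az": 0,"gripper": -1},
    {"dx": -0.23,"dy": -0.87,"dz": 0,"ax": 0,"ay": 0,"az": 0,"gripper": -1},
  ],
)

```text
time: 11.25
eef_pos: [0.4487, -0.0713, 0.1557]
tcp_rot: [0.678, 0.735, 0.0, -0.0]
contact_force: [-0.6, 0.6, -0.9]
opening: 0.578
finger_force: 32.3
```

Call:
jog_arm(
  increments=[
    {"dx": 0,"dy": -0.01,"dz": -0.4,"ax": 0,"ay": 0,"az": 0,"gripper": -1},
    {"dx": 0,"dy": -0.01,"dz": -0.75,"ax": 0,"ay": 0,"az": 0,"gripper": -1},
    {"dx": 0,"dy": -0.01,"dz": -0.88,"ax": 0,"ay": 0,"az": 0,"gripper": -1},
    {"dx": 0,"dy": -0.01,"dz": -0.94,"ax": 0,"ay": 0,"az": 0,"gripper": -1},
    {"dx": 0,"dy": -0.01,"dz": -0.95,"ax": 0,"ay": 0,"az": 0,"gripper": -1},
    {"dx": 0,"dy": -0.01,"dz": -0.95,"ax": 0,"ay": 0,"az": 0,"gripper": -1},
  ],
)

```text
time: 11.85
eef_pos: [0.45, -0.0724, 0.043]
tcp_rot: [0.677, 0.736, 0.0, 0.001]
contact_force: [0.1, 0.1, -0.3]
opening: 0.575
finger_force: 32.3
```

Call:
jog_arm(
  increments=[
    {"dx": 0,"dy": 0,"dz": 0,"ax": 0,"ay": 0,"az": 0,"gripper": 0.5},
    {"dx": 0,"dy": 0,"dz": 0,"ax": 0,"ay": 0,"az": 0,"gripper": 0.5},
    {"dx": 0,"dy": 0,"dz": 0,"ax": 0,"ay": 0,"az": 0,"gripper": 0.5},
    {"dx": 0,"dy": 0,"dz": 0,"ax": 0,"ay": 0,"az": 0,"gripper": 0.5},
  ],
)

```text
time: 12.25
eef_pos: [0.4494, -0.0729, 0.0427]
tcp_rot: [0.678, 0.735, 0.0, 0.001]
contact_force: [0.4, 1.3, 0.6]
opening: 0.749
finger_force: 0.0
```

Call:
jog_arm(
  increments=[
    {"dx": 0,"dy": 0,"dz": 0.3,"ax": 0,"ay": 0,"az": 0,"gripper": 0.5},
    {"dx": 0,"dy": 0,"dz": 0.7,"ax": 0,"ay": 0,"az": 0,"gripper": 0.5},
    {"dx": 0,"dy": 0,"dz": 0.95,"ax": 0,"ay": 0,"az": 0,"gripper": 0.5},
    {"dx": 0,"dy": 0,"dz": 0.95,"ax": 0,"ay": 0,"az": 0,"gripper": 0.5},
  ],
)

```text
time: 12.65
eef_pos: [0.4522, -0.074, 0.1617]
tcp_rot: [0.678, 0.735, 0.002, 0.005]
contact_force: [0.2, -0.1, -0.3]
opening: 0.75
finger_force: 0.0
```

Run:
```python
from seg import *
f,d,P,r=cam("scene")
cv2.imwrite("pics/s4.png",cv2.convertScaleAbs(cv2.resize(f[100:345,100:380],None,fx=2.4,fy=2.4,interpolation=cv2.INTER_CUBIC),alpha=1.7))
s=get_state();print(s["eef_pos"])
z=P[...,2];roi=(d>0)&(P[...,0]>.40)&(P[...,0]<.7)&(P[...,1]>-.42)&(P[...,1]<.35)
for zz in(.0225,.0285):
  for c,a,q,rr in comps(P,roi&(z>zz)&(z<.06),40):
    if a<1500: print(np.round(c),a,np.round(q.mean(0)*1000),np.round(rr),round(np.percentile(q[:,2],95)*1000))
```

```text
[ 0.45059003 -0.07338391  0.1588752 ]
[303. 148.] 244 [448. 274.  40.] [444. 278.  54.  58.  33.] 46
[284. 165.] 205 [445. 173.  37.] [435. 182.  49.  85.  44.] 46
[308. 178.] 236 [535. 168.  36.] [533. 171.  59.  56.   3.] 41
[235. 218.] 295 [456. -76.  30.] [453. -73.  53.  53.   5.] 33
[267. 232.] 316 [558. -66.  31.] [556. -64.  50.  51.   9.] 33
[190. 267.] 415 [ 473. -262.   33.] [ 469. -259.   35.   83.    5.] 39
[249. 260.] 81 [ 572. -162.   24.] [ 571. -161.   50.   31.   52.] 26
[227. 285.] 448 [ 578. -252.   34.] [ 575. -248.   33.   83.    1.] 39
[198. 318.] 504 [ 578. -350.   27.] [ 577. -350.   56.   57.    7.] 30
[303. 148.] 219 [448. 275.  41.] [444. 278.  54.  58.  33.] 46
[284. 165.] 187 [445. 174.  39.] [440. 177.  49.  71.  44.] 46
[308. 177.] 220 [535. 168.  37.] [534. 171.  58.  56.   4.] 41
[234. 217.] 241 [455. -75.  31.] [454. -74.  50.  51.   5.] 34
[267. 231.] 274 [557. -65.  31.] [556. -64.  50.  51.   9.] 33
[190. 266.] 333 [ 472. -261.   35.] [ 469. -260.   31.   81.    7.] 39
[226. 284.] 376 [ 576. -251.   35.] [ 574. -248.   30.   83.    1.] 39
```

View pics/s4.png

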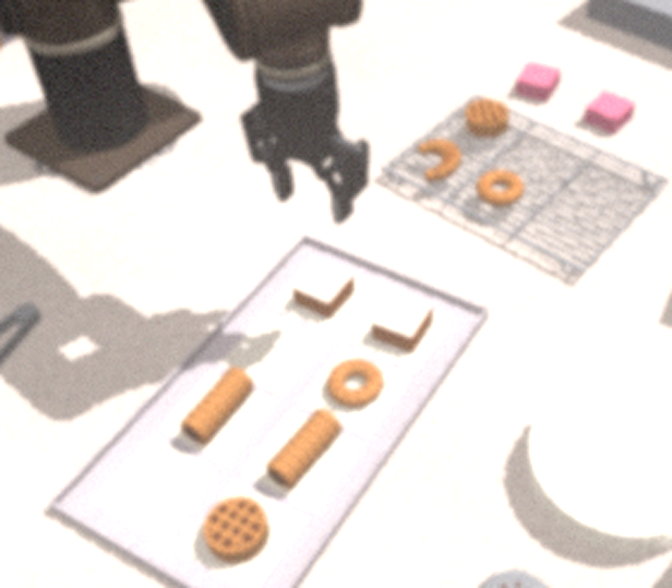

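Both are well placed (within about 3 mm). Next the wreath, gripped roughly along y to stay clear of the crescent.

Call:
jog_arm(
  increments=[
    {"dx": 0.1,"dy": 0.25,"dz": 0,"ax": 0,"ay": 0,"az": -0.09,"gripper": 0.72},
    {"dx": 0.2,"dy": 0.5,"dz": 0,"ax": 0,"ay": 0,"az": -0.18,"gripper": 0.72},
    {"dx": 0.3,"dy": 0.75,"dz": 0,"ax": 0,"ay": 0,"az": -0.27,"gripper": 0.72},
    {"dx": 0.35,"dy": 1,"dz": 0,"ax": 0,"ay": 0,"az": -0.36,"gripper": 0.72},
  ],
)

```text
time: 13.1
eef_pos: [0.4904, 0.0485, 0.1541]
tcp_rot: [0.857, 0.515, -0.001, -0.001]
contact_force: [0.1, 0.5, -0.8]
opening: 0.86
finger_force: 0.0
```

Call:
jog_arm(
  increments=[
    {"dx": 0.1,"dy": 0.25,"dz": 0,"ax": 0,"ay": 0,"az": -0.09,"gripper": 0.72},
    {"dx": 0.2,"dy": 0.5,"dz": 0,"ax": 0,"ay": 0,"az": -0.18,"gripper": 0.72},
    {"dx": 0.3,"dy": 0.75,"dz": 0,"ax": 0,"ay": 0,"az": -0.27,"gripper": 0.72},
    {"dx": 0.34,"dy": 1,"dz": 0,"ax": 0,"ay": 0,"az": -0.36,"gripper": 0.72},
    {"dx": 0.34,"dy": 1,"dz": 0,"ax": 0,"ay": 0,"az": -0.36,"gripper": 0.72},
    {"dx": 0.34,"dy": 1,"dz": 0,"ax": 0,"ay": 0,"az": -0.36,"gripper": 0.72},
  ],
)

```text
time: 13.7
eef_pos: [0.5306, 0.1674, 0.154]
tcp_rot: [0.966, 0.259, -0.002, -0.0]
contact_force: [-1.2, -0.3, -0.4]
opening: 0.86
finger_force: 0.0
```

Call:
jog_arm(
  increments=[
    {"dx": 0.016,"dy": 0.03,"dz": -0.3,"ax": 0,"ay": 0,"az": 0,"gripper": 0.72},
    {"dx": 0.016,"dy": 0.03,"dz": -0.6,"ax": 0,"ay": 0,"az": 0,"gripper": 0.72},
    {"dx": 0.016,"dy": 0.03,"dz": -0.8,"ax": 0,"ay": 0,"az": 0,"gripper": 0.72},
    {"dx": 0.016,"dy": 0.03,"dz": -0.867,"ax": 0,"ay": 0,"az": 0,"gripper": 0.72},
    {"dx": 0.016,"dy": 0.03,"dz": -0.867,"ax": 0,"ay": 0,"az": 0,"gripper": 0.72},
    {"dx": 0.016,"dy": 0.03,"dz": -0.867,"ax": 0,"ay": 0,"az": 0,"gripper": -1},
    {"dx": 0.016,"dy": 0.03,"dz": -0.867,"ax": 0,"ay": 0,"az": 0,"gripper": -1},
    {"dx": 0.016,"dy": 0.03,"dz": -0.867,"ax": 0,"ay": 0,"az": 0,"gripper": -1},
    {"dx": 0.016,"dy": 0.03,"dz": -0.867,"ax": 0,"ay": 0,"az": 0,"gripper": -1},
  ],
)

```text
time: 14.6
eef_pos: [0.5351, 0.1713, 0.0549]
tcp_rot: [0.966, 0.258, 0.002, -0.0]
contact_force: [-2.6, 0.3, 7.1]
opening: 0.637
finger_force: 28.6
```

Call:
jog_arm(
  increments=[
    {"dx": 0,"dy": 0,"dz": 0.1,"ax": 0,"ay": 0,"az": 0,"gripper": -1},
    {"dx": 0,"dy": 0,"dz": 0.25,"ax": 0,"ay": 0,"az": 0,"gripper": -1},
    {"dx": 0,"dy": 0,"dz": 0.25,"ax": 0,"ay": 0,"az": 0,"gripper": -1},
  ],
)

```text
time: 14.9
eef_pos: [0.5364, 0.1711, 0.0859]
tcp_rot: [0.966, 0.258, 0.004, 0.001]
contact_force: [0.1, -0.7, -0.4]
opening: 0.64
finger_force: 27.4
```

Run:
```python
from seg import *
f,d,P,r=cam("scene")
cv2.imwrite("pics/s5.png",cv2.convertScaleAbs(cv2.resize(f[90:220,230:400],None,fx=4.5,fy=4.5,interpolation=cv2.INTER_CUBIC),alpha=1.7))
s=get_state();print(s["eef_pos"],s["contact_force"],s["opening"],s["finger_force"])
x,y,z=[P[...,i] for i in range(3)];b,g,rr=[f[...,i].astype(int) for i in range(3)]
m=(d>0)&(abs(x-.533)<.04)&(abs(y-.171)<.04)&(rr>1.8*b);q=P[m];print(len(q),np.round(q.mean(0)*1000),np.round(np.percentile(q,[2,98],axis=0)*1000))
```

```text
[0.5354779  0.17097448 0.08450026] [-0.04535389 -1.00268481 -0.65696044] 0.6380140398287919 27.359005361795425
62 [540. 159.  69.] [[518. 141.  64.]
 [564. 183.  74.]]
```

View pics/s5.png

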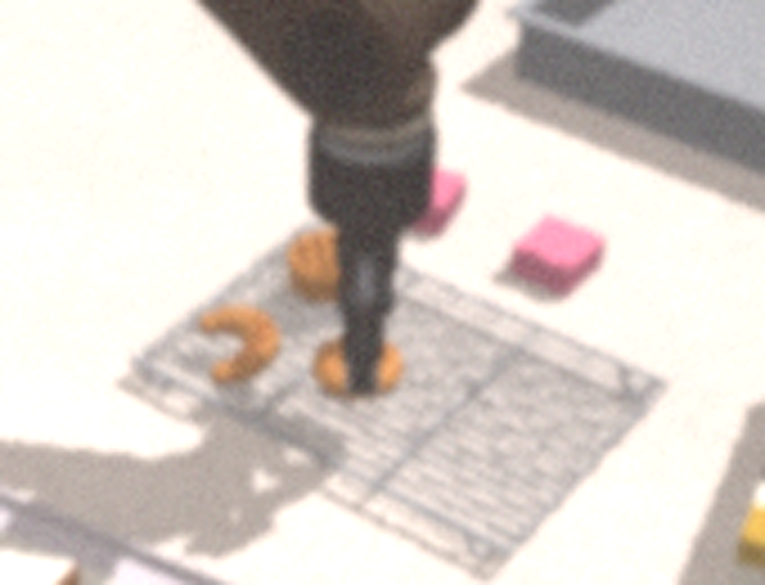

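The wreath is held level with its top at z≈0.072. Carrying it to its square.

Call:
jog_arm(
  increments=[
    {"dx": 0,"dy": 0,"dz": 0.3,"ax": 0,"ay": 0,"az": 0,"gripper": -1},
    {"dx": 0,"dy": 0,"dz": 0.63,"ax": 0,"ay": 0,"az": 0,"gripper": -1},
    {"dx": 0,"dy": 0,"dz": 0.63,"ax": 0,"ay": 0,"az": 0,"gripper": -1},
  ],
)

```text
time: 15.25
eef_pos: [0.5374, 0.1713, 0.1638]
tcp_rot: [0.966, 0.258, 0.006, 0.001]
contact_force: [0.3, -0.0, -0.0]
opening: 0.638
finger_force: 27.7
```

Call:
jog_arm(
  increments=[
    {"dx": -0.07,"dy": -0.3,"dz": 0,"ax": 0,"ay": 0,"az": 0.08,"gripper": -1},
    {"dx": -0.14,"dy": -0.65,"dz": 0,"ax": 0,"ay": 0,"az": 0.16,"gripper": -1},
    {"dx": -0.23,"dy": -1,"dz": 0,"ax": 0,"ay": 0,"az": 0.24,"gripper": -1},
  ],
)

```text
time: 15.55
eef_pos: [0.5053, 0.0499, 0.1567]
tcp_rot: [0.899, 0.437, -0.0, -0.0]
contact_force: [0.6, -0.2, 0.3]
opening: 0.635
finger_force: 27.6
```

Call:
jog_arm(
  increments=[
    {"dx": -0.07,"dy": -0.35,"dz": 0,"ax": 0,"ay": 0,"az": 0.08,"gripper": -1},
    {"dx": -0.14,"dy": -0.7,"dz": 0,"ax": 0,"ay": 0,"az": 0.16,"gripper": -1},
    {"dx": -0.23,"dy": -1,"dz": 0,"ax": 0,"ay": 0,"az": 0.24,"gripper": -1},
  ],
)

```text
time: 15.85
eef_pos: [0.4776, -0.0709, 0.1568]
tcp_rot: [0.802, 0.597, -0.0, -0.0]
contact_force: [0.4, 0.5, -0.8]
opening: 0.639
finger_force: 27.6
```

Call:
jog_arm(
  increments=[
    {"dx": -0.07,"dy": -0.35,"dz": 0,"ax": 0,"ay": 0,"az": 0.08,"gripper": -1},
    {"dx": -0.14,"dy": -0.65,"dz": 0,"ax": 0,"ay": 0,"az": 0.16,"gripper": -1},
    {"dx": -0.2,"dy": -0.82,"dz": 0,"ax": 0,"ay": 0,"az": 0.24,"gripper": -1},
    {"dx": -0.2,"dy": -0.82,"dz": 0,"ax": 0,"ay": 0,"az": 0.24,"gripper": -1},
    {"dx": -0.2,"dy": -0.82,"dz": 0,"ax": 0,"ay": 0,"az": 0.24,"gripper": -1},
  ],
)

```text
time: 16.35
eef_pos: [0.454, -0.1673, 0.1568]
tcp_rot: [0.679, 0.734, 0.0, -0.001]
contact_force: [0.3, 1.0, 0.0]
opening: 0.633
finger_force: 27.6
```

Call:
jog_arm(
  increments=[
    {"dx": 0.02,"dy": 0,"dz": -0.4,"ax": 0,"ay": 0,"az": 0,"gripper": -1},
    {"dx": 0.02,"dy": 0,"dz": -0.75,"ax": 0,"ay": 0,"az": 0,"gripper": -1},
    {"dx": 0.02,"dy": 0,"dz": -0.88,"ax": 0,"ay": 0,"az": 0,"gripper": -1},
    {"dx": 0.02,"dy": 0,"dz": -0.95,"ax": 0,"ay": 0,"az": 0,"gripper": -1},
    {"dx": 0.02,"dy": 0,"dz": -0.97,"ax": 0,"ay": 0,"az": 0,"gripper": -1},
    {"dx": 0.02,"dy": 0,"dz": -0.97,"ax": 0,"ay": 0,"az": 0,"gripper": -1},
    {"dx": 0.02,"dy": 0,"dz": -0.97,"ax": 0,"ay": 0,"az": 0,"gripper": -1},
  ],
)

```text
time: 17.05
eef_pos: [0.458, -0.1678, 0.0427]
tcp_rot: [0.677, 0.736, 0.0, 0.001]
contact_force: [-0.7, -0.4, -0.3]
opening: 0.634
finger_force: 27.6
```

Call:
jog_arm(
  increments=[
    {"dx": 0,"dy": 0,"dz": 0,"ax": 0,"ay": 0,"az": 0,"gripper": 0.6},
    {"dx": 0,"dy": 0,"dz": 0,"ax": 0,"ay": 0,"az": 0,"gripper": 0.6},
    {"dx": 0,"dy": 0,"dz": 0,"ax": 0,"ay": 0,"az": 0,"gripper": 0.6},
    {"dx": 0,"dy": 0,"dz": 0,"ax": 0,"ay": 0,"az": 0,"gripper": 0.6},
  ],
)

```text
time: 17.45
eef_pos: [0.457, -0.1676, 0.0416]
tcp_rot: [0.678, 0.735, 0.0, 0.0]
contact_force: [-0.7, 0.4, -0.1]
opening: 0.8
finger_force: 0.0
```

Call:
jog_arm(
  increments=[
    {"dx": 0,"dy": 0,"dz": 0.3,"ax": 0,"ay": 0,"az": 0,"gripper": 0.6},
    {"dx": 0,"dy": 0,"dz": 0.7,"ax": 0,"ay": 0,"az": 0,"gripper": 0.6},
    {"dx": 0,"dy": 0,"dz": 1,"ax": 0,"ay": 0,"az": 0,"gripper": 0.6},
    {"dx": 0,"dy": 0,"dz": 1,"ax": 0,"ay": 0,"az": 0,"gripper": 0.6},
  ],
)

```text
time: 17.85
eef_pos: [0.4603, -0.1696, 0.1678]
tcp_rot: [0.678, 0.735, 0.001, 0.006]
contact_force: [-0.3, -0.2, 0.9]
opening: 0.801
finger_force: 0.0
```

Call:
jog_arm(
  increments=[
    {"dx": 0.08,"dy": 0.35,"dz": 0,"ax": 0,"ay": 0,"az": 0,"gripper": 0.7},
    {"dx": 0.16,"dy": 0.7,"dz": 0,"ax": 0,"ay": 0,"az": 0,"gripper": 0.7},
    {"dx": 0.25,"dy": 1,"dz": 0,"ax": 0,"ay": 0,"az": 0,"gripper": 0.7},
  ],
)

```text
time: 18.15
eef_pos: [0.4864, -0.046, 0.1605]
tcp_rot: [0.678, 0.735, -0.0, -0.001]
contact_force: [0.1, 0.0, 0.2]
opening: 0.853
finger_force: 0.0
```

Call:
jog_arm(
  increments=[
    {"dx": 0,"dy": 0.35,"dz": 0,"ax": 0,"ay": 0,"az": 0,"gripper": 0.7},
    {"dx": 0,"dy": 0.7,"dz": 0,"ax": 0,"ay": 0,"az": 0,"gripper": 0.7},
    {"dx": 0,"dy": 1,"dz": 0,"ax": 0,"ay": 0,"az": 0,"gripper": 0.7},
  ],
)

```text
time: 18.45
eef_pos: [0.4861, 0.0744, 0.1603]
tcp_rot: [0.677, 0.736, -0.0, -0.001]
contact_force: [0.5, -0.2, -0.7]
opening: 0.847
finger_force: 0.0
```

Call:
jog_arm(
  increments=[
    {"dx": 0,"dy": 0.35,"dz": 0,"ax": 0,"ay": 0,"az": 0,"gripper": 0.7},
    {"dx": 0,"dy": 0.7,"dz": 0,"ax": 0,"ay": 0,"az": 0,"gripper": 0.7},
    {"dx": 0,"dy": 1,"dz": 0,"ax": 0,"ay": 0,"az": 0,"gripper": 0.7},
  ],
)

```text
time: 18.75
eef_pos: [0.4861, 0.1944, 0.1603]
tcp_rot: [0.677, 0.736, -0.0, -0.0]
contact_force: [0.0, -1.2, -0.2]
opening: 0.855
finger_force: 0.0
```

Call:
jog_arm(
  increments=[
    {"dx": -0.17,"dy": 0.35,"dz": 0,"ax": 0,"ay": 0,"az": 0,"gripper": 0.7},
    {"dx": -0.34,"dy": 0.72,"dz": 0,"ax": 0,"ay": 0,"az": 0,"gripper": 0.7},
    {"dx": -0.34,"dy": 0.72,"dz": 0,"ax": 0,"ay": 0,"az": 0,"gripper": 0.7},
    {"dx": -0.34,"dy": 0.72,"dz": 0,"ax": 0,"ay": 0,"az": 0,"gripper": 0.7},
  ],
)

```text
time: 19.15
eef_pos: [0.4451, 0.2796, 0.1603]
tcp_rot: [0.677, 0.736, -0.001, -0.0]
contact_force: [0.3, 0.6, -1.2]
opening: 0.848
finger_force: 0.0
```

Run:
```python
from seg import *
s=get_state();print(s["eef_pos"])
f,d,P,r=cam("scene")
cv2.imwrite("pics/s6.png",cv2.convertScaleAbs(cv2.resize(f[60:345,100:400],None,fx=2,fy=2,interpolation=cv2.INTER_CUBIC),alpha=1.7))
z=P[...,2];roi=(d>0)&(P[...,0]>.40)&(P[...,0]<.7)&(P[...,1]>-.42)&(P[...,1]<.35)
for c,a,q,rr in comps(P,roi&(z>.0195)&(z<.06)&((z>.0285)|(P[...,1]<0)),40):
    if a<1500: print(np.round(c),a,np.round(q.mean(0)*1000),np.round(rr),round(np.percentile(q[:,2],95)*1000))
```

```text
[0.44506447 0.27963012 0.16032283]
[303. 147.] 218 [447. 275.  41.] [446. 278.  55.  60.  39.] 46
[284. 165.] 186 [445. 174.  39.] [442. 175.  48.  67.  45.] 46
[235. 218.] 312 [456. -76.  30.] [454. -74.  52.  51.   4.] 33
[267. 232.] 336 [558. -67.  30.] [556. -64.  51.  51.   8.] 34
[213. 244.] 219 [ 462. -173.   22.] [ 462. -172.   54.   54.   42.] 25
[248. 257.] 250 [ 563. -156.   22.] [ 562. -155.   56.   53.   55.] 25
[190. 267.] 436 [ 474. -262.   32.] [ 469. -259.   32.   83.    5.] 38
[227. 285.] 474 [ 578. -252.   33.] [ 574. -249.   33.   83.    1.] 39
[198. 318.] 524 [ 579. -351.   27.] [ 578. -350.   57.   57.   56.] 30
```

View pics/s6.png

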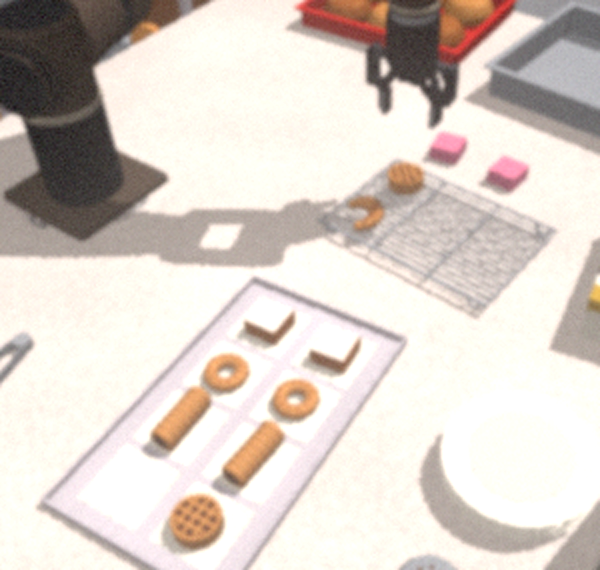

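Roll, square and wreath stand well in place. The last one, the tartlet, is under the gripper.

Call:
jog_arm(
  increments=[
    {"dx": 0.008,"dy": -0.007,"dz": -0.3,"ax": 0,"ay": 0,"az": 0,"gripper": 0.7},
    {"dx": 0.008,"dy": -0.007,"dz": -0.6,"ax": 0,"ay": 0,"az": 0,"gripper": 0.7},
    {"dx": 0.008,"dy": -0.007,"dz": -0.85,"ax": 0,"ay": 0,"az": 0,"gripper": 0.7},
    {"dx": 0.008,"dy": -0.007,"dz": -0.91,"ax": 0,"ay": 0,"az": 0,"gripper": 0.7},
    {"dx": 0.008,"dy": -0.007,"dz": -0.91,"ax": 0,"ay": 0,"az": 0,"gripper": 0.7},
    {"dx": 0.008,"dy": -0.007,"dz": -0.91,"ax": 0,"ay": 0,"az": 0,"gripper": -1},
    {"dx": 0.008,"dy": -0.007,"dz": -0.91,"ax": 0,"ay": 0,"az": 0,"gripper": -1},
    {"dx": 0.008,"dy": -0.007,"dz": -0.91,"ax": 0,"ay": 0,"az": 0,"gripper": -1},
    {"dx": 0.008,"dy": -0.007,"dz": -0.91,"ax": 0,"ay": 0,"az": 0,"gripper": -1},
  ],
)

```text
time: 20.1
eef_pos: [0.4488, 0.2785, 0.0542]
tcp_rot: [0.677, 0.736, 0.002, 0.001]
contact_force: [0.7, -1.5, 6.0]
opening: 0.628
finger_force: 32.1
```

Call:
jog_arm(
  increments=[
    {"dx": 0,"dy": 0,"dz": 0.1,"ax": 0,"ay": 0,"az": 0,"gripper": -1},
    {"dx": 0,"dy": 0,"dz": 0.2,"ax": 0,"ay": 0,"az": 0,"gripper": -1},
    {"dx": 0,"dy": 0,"dz": 0.2,"ax": 0,"ay": 0,"az": 0,"gripper": -1},
  ],
)

```text
time: 20.4
eef_pos: [0.4483, 0.2787, 0.0784]
tcp_rot: [0.677, 0.736, 0.002, 0.001]
contact_force: [0.8, 0.3, 0.4]
opening: 0.631
finger_force: 31.9
```

Run:
```python
from seg import *
f,d,P,r=cam("scene")
cv2.imwrite("pics/s7.png",cv2.convertScaleAbs(cv2.resize(f[60:210,220:400],None,fx=4,fy=4,interpolation=cv2.INTER_CUBIC),alpha=1.7))
s=get_state();print(s["eef_pos"],s["opening"],s["finger_force"])
```

```text
[0.44771777 0.27847346 0.07744783] 0.6292808446287557 31.86719457968138
```

View pics/s7.png

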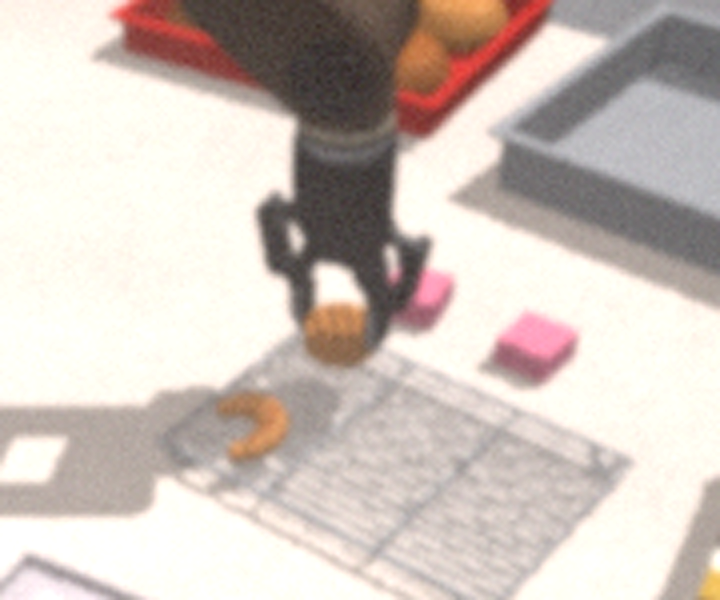

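The tartlet is held level, the crescent untouched. Carrying it to its square.

Call:
jog_arm(
  increments=[
    {"dx": 0,"dy": 0,"dz": 0.35,"ax": 0,"ay": 0,"az": 0,"gripper": -1},
    {"dx": 0.1,"dy": 0,"dz": 0.7,"ax": 0,"ay": 0,"az": 0,"gripper": -1},
    {"dx": 0.24,"dy": 0,"dz": 0.7,"ax": 0,"ay": 0,"az": 0,"gripper": -1},
  ],
)

```text
time: 20.75
eef_pos: [0.479, 0.2796, 0.1666]
tcp_rot: [0.677, 0.736, 0.005, 0.003]
contact_force: [1.6, 0.7, -0.1]
opening: 0.63
finger_force: 32.2
```

Call:
jog_arm(
  increments=[
    {"dx": 0,"dy": -0.3,"dz": 0,"ax": 0,"ay": 0,"az": 0,"gripper": -1},
    {"dx": 0,"dy": -0.65,"dz": 0,"ax": 0,"ay": 0,"az": 0,"gripper": -1},
    {"dx": 0,"dy": -1,"dz": 0,"ax": 0,"ay": 0,"az": 0,"gripper": -1},
  ],
)

```text
time: 21.05
eef_pos: [0.4753, 0.1571, 0.1596]
tcp_rot: [0.677, 0.736, -0.0, -0.0]
contact_force: [1.5, -0.3, -0.2]
opening: 0.63
finger_force: 32.1
```

Call:
jog_arm(
  increments=[
    {"dx": 0,"dy": -0.35,"dz": 0,"ax": 0,"ay": 0,"az": 0,"gripper": -1},
    {"dx": 0,"dy": -0.7,"dz": 0,"ax": 0,"ay": 0,"az": 0,"gripper": -1},
    {"dx": 0,"dy": -1,"dz": 0,"ax": 0,"ay": 0,"az": 0,"gripper": -1},
  ],
)

```text
time: 21.35
eef_pos: [0.4752, 0.0364, 0.1597]
tcp_rot: [0.678, 0.735, -0.0, -0.0]
contact_force: [0.8, 0.1, -0.4]
opening: 0.628
finger_force: 32.2
```

Call:
jog_arm(
  increments=[
    {"dx": 0,"dy": -0.35,"dz": 0,"ax": 0,"ay": 0,"az": 0,"gripper": -1},
    {"dx": 0,"dy": -0.7,"dz": 0,"ax": 0,"ay": 0,"az": 0,"gripper": -1},
    {"dx": 0,"dy": -1,"dz": 0,"ax": 0,"ay": 0,"az": 0,"gripper": -1},
  ],
)

```text
time: 21.65
eef_pos: [0.4752, -0.0837, 0.1597]
tcp_rot: [0.678, 0.735, -0.0, -0.0]
contact_force: [-0.3, 0.4, -0.5]
opening: 0.63
finger_force: 32.1
```

Call:
jog_arm(
  increments=[
    {"dx": 0,"dy": -0.35,"dz": 0,"ax": 0,"ay": 0,"az": 0,"gripper": -1},
    {"dx": 0,"dy": -0.7,"dz": 0,"ax": 0,"ay": 0,"az": 0,"gripper": -1},
    {"dx": 0,"dy": -1,"dz": 0,"ax": 0,"ay": 0,"az": 0,"gripper": -1},
  ],
)

```text
time: 21.95
eef_pos: [0.4753, -0.2037, 0.1597]
tcp_rot: [0.678, 0.735, -0.0, -0.0]
contact_force: [0.8, 0.6, 0.2]
opening: 0.625
finger_force: 32.1
```

Call:
jog_arm(
  increments=[
    {"dx": 0,"dy": -0.35,"dz": 0,"ax": 0,"ay": 0,"az": 0,"gripper": -1},
    {"dx": 0,"dy": -0.7,"dz": 0,"ax": 0,"ay": 0,"az": 0,"gripper": -1},
    {"dx": 0,"dy": -1,"dz": 0,"ax": 0,"ay": 0,"az": 0,"gripper": -1},
    {"dx": 0,"dy": -1,"dz": 0,"ax": 0,"ay": 0,"az": 0,"gripper": -1},
  ],
)

```text
time: 22.35
eef_pos: [0.4755, -0.3259, 0.16]
tcp_rot: [0.679, 0.734, -0.0, 0.001]
contact_force: [-0.2, 0.2, -0.9]
opening: 0.626
finger_force: 32.1
```

Call:
jog_arm(
  increments=[
    {"dx": -0.008,"dy": -0.255,"dz": 0,"ax": 0,"ay": 0,"az": 0,"gripper": -1},
    {"dx": -0.008,"dy": -0.255,"dz": -0.35,"ax": 0,"ay": 0,"az": 0,"gripper": -1},
    {"dx": -0.008,"dy": -0.255,"dz": -0.7,"ax": 0,"ay": 0,"az": 0,"gripper": -1},
    {"dx": -0.008,"dy": -0.255,"dz": -0.9,"ax": 0,"ay": 0,"az": 0,"gripper": -1},
    {"dx": -0.008,"dy": -0.255,"dz": -0.96,"ax": 0,"ay": 0,"az": 0,"gripper": -1},
    {"dx": -0.008,"dy": -0.255,"dz": -1,"ax": 0,"ay": 0,"az": 0,"gripper": -1},
    {"dx": -0.008,"dy": -0.255,"dz": -1,"ax": 0,"ay": 0,"az": 0,"gripper": -1},
    {"dx": -0.008,"dy": -0.255,"dz": -1,"ax": 0,"ay": 0,"az": 0,"gripper": -1},
  ],
)

```text
time: 23.15
eef_pos: [0.476, -0.3533, 0.0419]
tcp_rot: [0.677, 0.736, -0.0, 0.002]
contact_force: [-0.4, 0.3, -1.3]
opening: 0.626
finger_force: 32.1
```

Call:
jog_arm(
  increments=[
    {"dx": 0,"dy": 0,"dz": 0,"ax": 0,"ay": 0,"az": 0,"gripper": 0.6},
    {"dx": 0,"dy": 0,"dz": 0,"ax": 0,"ay": 0,"az": 0,"gripper": 0.6},
    {"dx": 0,"dy": 0,"dz": 0,"ax": 0,"ay": 0,"az": 0,"gripper": 0.6},
    {"dx": 0,"dy": 0,"dz": 0,"ax": 0,"ay": 0,"az": 0,"gripper": 0.6},
  ],
)

```text
time: 23.55
eef_pos: [0.475, -0.3527, 0.0405]
tcp_rot: [0.678, 0.735, -0.0, 0.0]
contact_force: [0.5, -0.2, -1.0]
opening: 0.799
finger_force: 0.0
```

Call:
jog_arm(
  increments=[
    {"dx": 0,"dy": 0,"dz": 0.3,"ax": 0,"ay": 0,"az": 0,"gripper": 0.6},
    {"dx": 0,"dy": 0,"dz": 0.7,"ax": 0,"ay": 0,"az": 0,"gripper": 0.6},
    {"dx": 0,"dy": 0,"dz": 1,"ax": 0,"ay": 0,"az": 0,"gripper": 0.6},
    {"dx": 0,"dy": 0,"dz": 1,"ax": 0,"ay": 0,"az": 0,"gripper": 0.6},
    {"dx": 0,"dy": 0,"dz": 1,"ax": 0,"ay": 0,"az": 0,"gripper": 0.6},
  ],
)

```text
time: 24.05
eef_pos: [0.4753, -0.3529, 0.1613]
tcp_rot: [0.678, 0.735, -0.0, 0.001]
contact_force: [0.2, 1.1, -0.5]
opening: 0.8
finger_force: 0.0
```

Run:
```python
from seg import *
f,d,P,r=cam("scene")
cv2.imwrite("pics/s8.png",cv2.convertScaleAbs(cv2.resize(f[100:345,100:400],None,fx=2.2,fy=2.2,interpolation=cv2.INTER_CUBIC),alpha=1.7))
z=P[...,2];roi=(d>0)&(P[...,0]>.40)&(P[...,0]<.7)&(P[...,1]>-.42)&(P[...,1]<.35)
for c,a,q,rr in comps(P,roi&(z>.0195)&(z<.06)&((z>.0285)|(P[...,1]<0)),40):
    if a<1500: print(np.round(c),a,np.round(q.mean(0)*1000),np.round(rr),round(np.percentile(q[:,2],95)*1000))
```

```text
[284. 165.] 186 [445. 174.  38.] [441. 177.  49.  71.  44.] 46
[235. 218.] 314 [457. -76.  30.] [454. -74.  53.  52.   3.] 33
[268. 232.] 341 [559. -67.  30.] [557. -64.  51.  51.   6.] 33
[213. 244.] 221 [ 463. -172.   22.] [ 463. -171.   55.   54.   28.] 25
[247. 258.] 234 [ 562. -157.   23.] [ 562. -156.   54.   53.   73.] 25
[190. 267.] 431 [ 474. -263.   33.] [ 468. -259.   35.   83.    6.] 39
[227. 285.] 473 [ 578. -252.   33.] [ 574. -249.   33.   83.    1.] 39
[166. 296.] 464 [ 480. -351.   27.] [ 479. -350.   57.   58.   67.] 30
[198. 318.] 520 [ 579. -350.   27.] [ 577. -349.   57.   57.   44.] 30
```

View pics/s8.png

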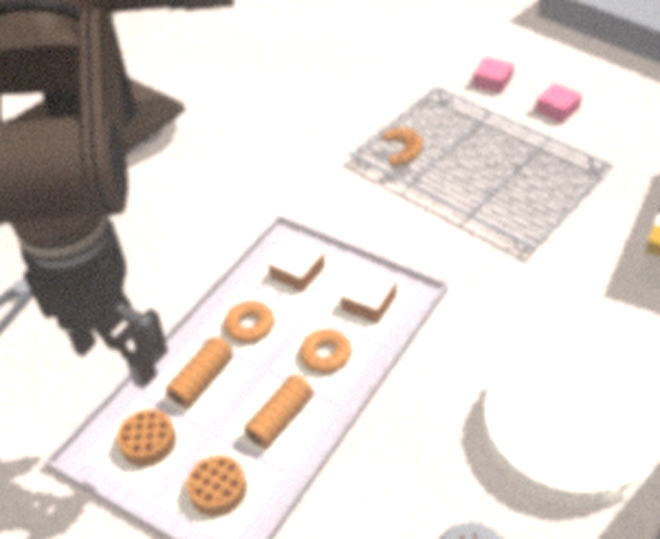

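All four stand upright in front of their mates, within about 7 mm of centre, and the crescent and shown row have not moved.

```bash
python3 -c "
from plant import job
print(job.sign_off())"
```

```text
the job is handed in; nothing more can be done
None
```

The job is handed in at about 24 s of the 90 s: roll, tartlet, square and wreath each stand upright, measured within about 7 mm of the middle of the near square before their kind, with the crescent and shown row unmoved; the sign-off gave no verdict.

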